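# Set the lantern's transport lock and snap its weather flap shut

## Task

Get the white lantern ready for transport: slide the orange selector in its control pocket all the way to the stop at the red-marked end, then press the clear weather flap down until it clicks and stays shut by itself. Press firmly but do not force the flap, keep the lantern standing where it is, and leave the other things on the trunk alone.

Things in the scene. Friction and masses are not known exactly. Their poses are not given: they have to be found in the camera images.
- lantern: White plastic lantern, loose on rubber feet, about 1.6 kg (varies); it slides if pushed sideways with more than some 9 N. Base 100 (x) x 260 (y) x 80 mm high (its deck). Origin: centre of its underside; x to its back (flap hinge side), y to its left (light column), z up. Its right end with the pocket lies nearer the robot.
- column (a point): Top centre of the lantern's round light column, 96 mm across, at x 0, y +75 mm in the lantern frame, 220 mm above the trunk. A wire bail is folded back on its +x side. It stands on the left half of the base.
- pocket (a point): Floor centre of the control pocket sunk in the right half of the deck: 62 (x) x 106 (y) mm, at x +9, y -63 mm in the lantern frame; floor 57 mm and deck 80 mm above the trunk. Marks on the floor: red at the left end (y -45), green at the right end (y -85).
- selector (a joint): Travel of the selector along the lantern's +y (towards the light column), in m: 0 at the green-marked end, 0.040 at the stop at the red-marked end (transport lock). Starts at 0 to 0.014. Friction about 3 N; it stays where it is left.
- selector_grip (a point): Centre line of the selector's orange grip, an upright block 18 (x) x 10 (y) mm, from 60 to 77 mm above the trunk, on a 3 mm thick black shoe. Site 71 mm up, at x +16, y -85 mm + travel in the lantern frame, same axes. The open flap overhangs it: reach it with the tool leaning 30 to 45 degrees, the gripper's body towards the lantern's front (-x).
- flap (a joint): Opening of the clear flap, rad: 0 shut flat on the deck, 1.134 (65 degrees) at its stop, where it starts, held by a weak spring (1 N at the edge). From 7 to 3 mm (0.1 to 0.04) at the edge the catch resists with about 15 to 22 N (pressed mid-width, 15 mm in from the edge), then it snaps to 0. Let go before, it springs back or snags a few mm up. More than 60 N is forcing it.
- flap_hinge (a point): Middle of the flap's hinge line, which runs along the lantern's y at x +44, y -63 mm, 82 mm above the trunk.
- flap_edge (a point): Middle of the free edge of the flap, a flat clear plate with white rim, 70 mm from hinge to edge, 110 mm wide along y, 4 mm thick (point at mid thickness). It turns with the flap: its -x axis runs from hinge to edge, its z out of the outer face. Shut, the edge is at x -26 in the lantern frame and the outer face 84 mm above the trunk.
- catch_nose (a point): Nose of the grey sprung catch on the deck in front of the pocket, 26 mm wide along y, 9 mm deep (to the front), up to 88 mm above the trunk; the middle of the flap's edge snaps under it.
- torch: Yellow plastic torch lying down, 162 mm long, 58 mm thick. Leave alone.
- bowl: Stainless steel bowl, 150 mm across, 55 mm high. Leave alone.
- cup: White ceramic cup standing upside down, 80 mm across, 85 mm high. Leave alone.
- battery: Blue and yellow block battery, 66 x 66 x 107 mm. Leave alone.
- aid_tin: Red first-aid tin, 85 x 120 x 45 mm. Leave alone.
- flask: Blue flask, 68 mm across, 210 mm high. Leave alone.
- driver: Screwdriver lying down, 190 mm long. Leave alone.

How it is judged:
By the outcome, as a careful person would: the job done as asked, in the order asked, and still so for the second after the job is handed in, with the robot touching nothing.
It also fails if it takes over 48 s, if anything falls off the work surface, if the arm or the gripper's body presses on something with over 40 N, if the wrist force passes 120 N, or if a joint passes its speed limit or range.

## Robot

A 6-joint arm with a two-finger parallel gripper is mounted at the origin on the work surface. World frame = base frame: x ahead of the robot, y to its left, z up, the work surface at z = 0. Lengths are in mm, angles in rad, forces in N, time in s.
With the tool pointing down it reaches from about 275 to 825 mm from the base axis. Payload 5.2 kg.
Tool frame: the origin (TCP) lies at the very end of the fingers, on their centre line; the grasp point (between the pads) lies 19 mm behind it; z points along the fingers, y is the direction in which the jaws open and shut (so a half turn about z gives the same grasp; the last joint's range is limited). The gripper opens to 93 mm and grips with 3 to 60 N. Pads are 15 mm wide; open, the fingers measure 128 mm over their backs; the gripper's body (75 mm by 188 mm) begins 65 mm behind the grasp point.
Start: joints at [-0.203, 0.259, 1.535, -0, 1.348, -0.203], TCP at [550.005, 0.023, 218.653] pointing down, gripper open.
Joint ranges: [-3.14, 3.14], [-0.91, 2.08], [0.19, 2.58], [-1.22, 4.36], [0.22, 2.71], [-3.12, 3.12]. Speed limits (rad/s): [2.57, 2.57, 3.14, 3.14, 3.14, 3.14].

## Interface

Orientations are given as [roll, pitch, yaw] about the fixed x, y, z axes, in that order (R = Rz(yaw) Ry(pitch) Rx(roll)).
In Python, from bench import robot gives the robot as it stands. The module is installed in compiled form; this text tells all that it offers. Calls block until the motion is done:
- robot.move_ptp(position, orientation): joint-space move of the TCP to a pose.
- robot.move_linear(position, ori=None, speed=150, f_stop=None): straight line of the TCP; ori=None keeps the orientation; speed is the mean speed in mm/s. With f_stop (N) it stops when the force on the tool has changed by that much, and returns True; else False.
- robot.move_j(angles): joint-space move.
- robot.move_gripper(opening): opening from 0.0 (shut) to 1.0 (fully open); the grip force is fixed at half the most; returns when the fingers have stopped.
- robot.sleep(seconds).
- robot.inverse_kinematics(position, orientation): joint angles nearest the present ones, or None.
- robot.get_image(name): name is "scene" or "side" or "wrist"; returns a dict with "img" (384x512x3 uint8, blue, green, red), "fovy" (degrees; the focal length in pixels is half the picture's height over the tangent of half this angle, whatever the lens; pixels are square), "cx", "cy" (the principal point, pixels), "eye" and "orientation" of the camera in the world. Camera axes: x right, y down, z forward; pixel columns grow to the right and rows downward; lengths in mm; the calibration is good to about 2 mm. A picture is of the moment at which its call begins. There is no depth.
A pose or a line that the arm cannot do raises robot.MotionError and nothing moves.
- robot.hand_in(): hands the job in, once; it reports no verdict.
Readings, each from a call of its own:
- robot.current_t(): time.
- robot.current_qpos(): joint angles.
- robot.current_joint_vel(): joint speeds.
- robot.current_joint_efforts(): joint torques, N m.
- robot.current_tcp_pos(): TCP position.
- robot.current_eef_rot(): TCP orientation.
- robot.current_contact_force(): force on the tool from outside, world axes, zero at the start.
- robot.current_ft_torque(): the same for the moment, N m.
- robot.current_gripper_width(): opening from 0.0 (shut) to 1.0 (fully open).
Only numpy, scipy, OpenCV 4.12 (cv2) and the standard library are available. Lean on these libraries where they do the work, as an engineer would, in place of code of your own. Each camera call takes 0.05 s, during which the arm holds its last target. There are 200 camera calls.

## Working session

There is one attempt and no reset: what is moved stays moved. The work goes in short steps, each a Python script; the robot and the scene stay as the last script left them, time stands still between calls to the robot, and variables do not carry over. Pictures are saved under pics/ and viewed, about 8 in all and at most 12, crops included, and the job is handed in when it is done.

```bash
mkdir -p pics; cat > h.py <<'E'
import numpy as np, cv2
from scipy.spatial.transform import Rotation as Rn
from bench import robot
def shot(n,f):
    d=robot.get_image(n); cv2.imwrite('pics/'+f,d['img'])
    np.savez('pics/'+f[:-4]+'.npz',**{k:np.array(v) for k,v in d.items()}); return d
def cam(f):
    d=np.load('pics/'+f+'.npz'); o=d['orientation']
    R=Rn.from_euler('xyz',o).as_matrix() if o.size==3 else o.reshape(3,3)
    return d['eye'],R,192/np.tan(np.radians(float(d['fovy']))/2),float(d['cx']),float(d['cy'])
def ray(f,u,v):
    e,R,fl,cx,cy=cam(f); r=R@np.array([(u-cx)/fl,(v-cy)/fl,1]); return e,r
def atz(f,u,v,z):
    e,r=ray(f,u,v); return e+r*(z-e[2])/r[2]
def proj(f,p):
    e,R,fl,cx,cy=cam(f); q=R.T@(np.atleast_2d(p)-e).T
    return np.c_[cx+fl*q[0]/q[2],cy+fl*q[1]/q[2]]
E
python3 - <<'E'
from h import *
for n in ('scene','side','wrist'):
    d=shot(n,n+'0.png'); print(n,d['fovy'],d['cx'],d['cy'],d['eye'],d['orientation'],d['img'].shape)
a=[cv2.imread(f'pics/{n}0.png') for n in('scene','side')]
cv2.imwrite('pics/both.png',cv2.resize(np.hstack(a),(800,300)))
E
```

```text
scene 45.950179055612175 256.17032227644444 196.9153399126073 [ 873.69871737 -491.23300758 1088.20546343] [-2.54818931  0.004908    0.60104738] (384, 512, 3)
side 47.03714322342621 253.18620443478676 195.9525288905765 [  48.9765078  -498.90086962  988.56971443] [-2.44488193  0.00765882 -0.77424421] (384, 512, 3)
wrist 62.34444872155638 249.54329001706287 188.18771477849964 [550.72434045  76.55269568 383.41262448] [ 2.86769708e+00  1.10851017e-03 -2.21352085e-03] (384, 512, 3)
```

View pics/scene0.png

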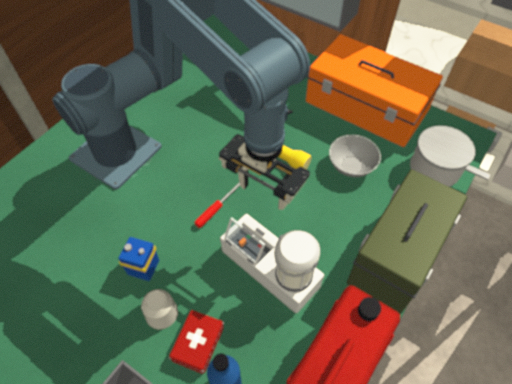

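View pics/side0.png

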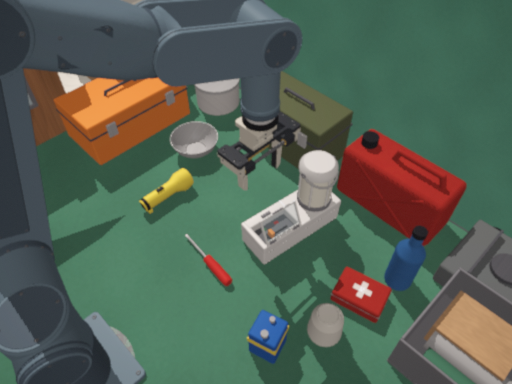

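Scene view: lantern with its base from (225,240) to (310,300) and column top near (299,248). Side view: column top near (319,163), pocket near (275,225). I'll enlarge both into one picture.

```bash
python3 - <<'E'
from h import *
a=cv2.imread('pics/scene0.png')[205:315,212:332]; b=cv2.imread('pics/side0.png')[145:265,232:352][:110]
b=cv2.imread('pics/side0.png')[148:258,232:352]
print(a.shape,b.shape)
def up(x):return cv2.resize(x,None,fx=5,fy=5,interpolation=cv2.INTER_CUBIC)
cv2.imwrite('pics/c1.png',up(a)); cv2.imwrite('pics/c2.png',up(b))
for f,u,v in (('scene0',299,248),('side0',319,163)): print(f,atz(f,u,v,220))
E
```

```text
(110, 120, 3) (110, 120, 3)
scene0 [689.90562216 -68.047974   220.        ]
side0 [680.1692867  -72.76298142 220.        ]
```

View pics/c1.png

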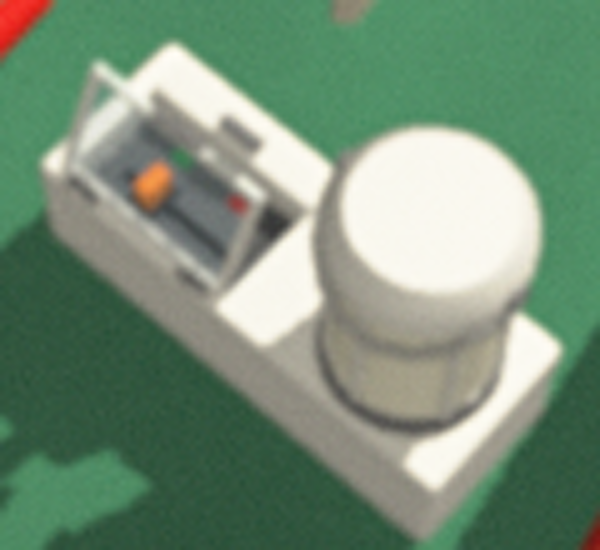

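View pics/c2.png

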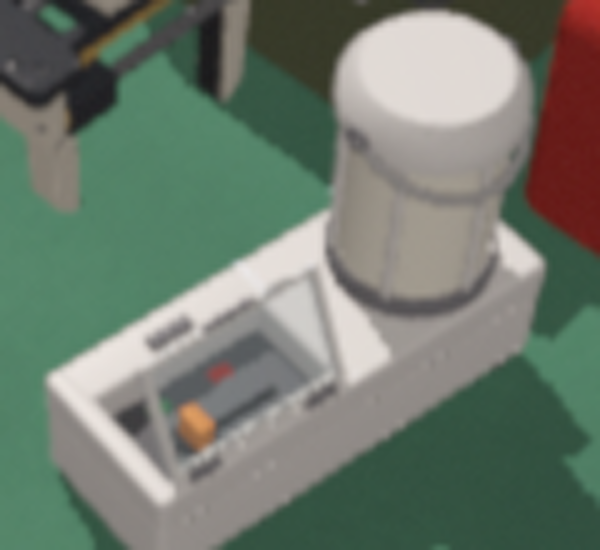

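c1 shows the deck corners: front-right (175,45), back-right (45,165), back-left (435,490), front-left (560,350). The catch is at (238,132), and the orange grip at (155,180) near the green mark. c2 shows front-right (50,378), back-right (168,497), back-left (543,268), and grip top (195,412). The flap stands open, hinged on the side facing world -y. Next I'll fit the lantern pose.

```bash
cat > fit.py <<'E'
from h import *
from scipy.optimize import least_squares
C={'FR':(-50,-130,80),'BR':(50,-130,80),'BL':(50,130,80),'FL':(-50,130,80),'catch':(-31,-63,87)}
obs=[('scene0',212,205,'FR',175,45),('scene0',212,205,'BR',45,165),('scene0',212,205,'BL',435,490),('scene0',212,205,'FL',560,350),
('side0',232,148,'FR',50,378),('side0',232,148,'BR',168,497),('side0',232,148,'BL',543,268),
('scene0',212,205,'catch',238,132),('side0',232,148,'catch',170,330),
('scene0',212,205,'sel',157,175),('side0',232,148,'sel',196,412)]
def toW(p,q): c,s=np.cos(q[2]),np.sin(q[2]); x,y,z=p; return np.array([q[0]+c*x-s*y,q[1]+s*x+c*y,z])
def res(q):
    r=[]
    for f,ou,ov,k,u,v in obs:
        P=C[k] if k!='sel' else (16,-85+q[3],77)
        r+=list(proj(f,toW(P,q))[0]-[(u+.5)/5-.5+ou,(v+.5)/5-.5+ov])
    return np.array(r)
if __name__=='__main__':
    s=least_squares(res,[620,-70,-1.4,8],loss='soft_l1')
    print(s.x,np.degrees(s.x[2])); print(np.round(res(s.x).reshape(-1,2),1))
    q=s.x; np.save('q.npy',q)
    for n,P in dict(col=(0,75,220),sel=(16,-85+q[3],71),hinge=(44,-63,82)).items(): print(n,toW(P,q))
E
python3 fit.py
```

```text
[613.09162276 -56.88650076  -1.70882793   3.43126206] -97.90862803321805
[[-0.6 -0.9]
 [-1.6 -0.1]
 [-0.1  1.2]
 [ 1.3 -0.3]
 [-1.3 -1.2]
 [-1.2  1.4]
 [ 1.4 -2. ]
 [ 0.9  0. ]
 [ 0.  -1. ]
 [-0.8  1.1]
 [ 0.2  0.3]]
col [687.37827935 -67.20602848 220.        ]
sel [530.09720586 -61.51097614  71.        ]
hinge [544.63670829 -91.79960268  82.        ]
```

```bash
python3 - <<'E'
from h import *
print(robot.current_eef_rot(), robot.current_gripper_width(), robot.current_t())
q=np.load('q.npy')
from fit import toW,C
d=cv2.imread('pics/wrist0.png')
print({k:proj('wrist0',toW(p,q))[0].round() for k,p in {**C,'sel':(16,-82,77)}.items()})
cv2.imwrite('pics/w0.png',cv2.resize(d,(768,576),interpolation=cv2.INTER_CUBIC))
E
```

```text
[-3.14022110e+00 -3.04215450e-04  1.57081778e+00] 0.9970423038937827 0.15
{'FR': array([189., 169.]), 'BR': array([181., 261.]), 'BL': array([419., 290.]), 'FL': array([447., 204.]), 'catch': array([254., 199.]), 'sel': array([230., 236.])}
```

View pics/w0.png

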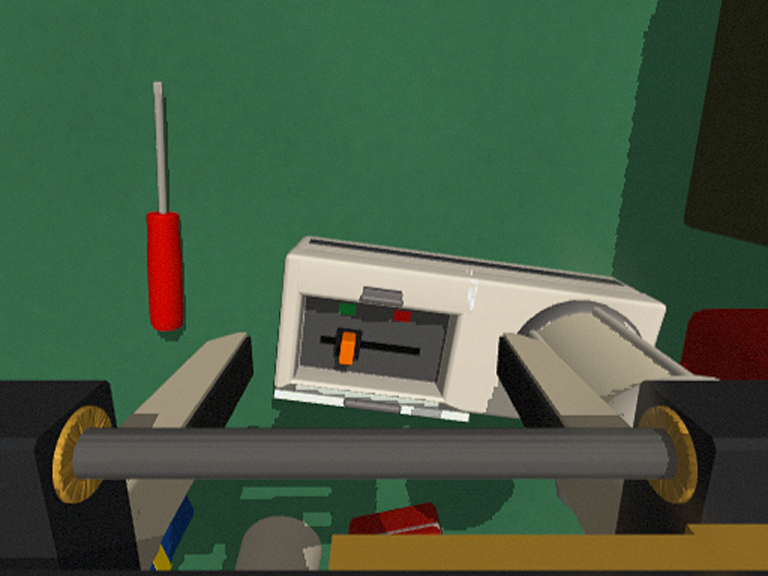

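The wrist view (1.5x) shows the catch at (382,293), pocket front corners at deck level at (301,294) and (460,315), and the orange grip at (347,347). The red mark is at (402,316) and the green at (347,310). The fit predicts all of these within a few mm, so I'll add them and refine.

```bash
cat > fit2.py <<'E'
from fit import *
W=[((-22,-116,80),301,294),((-22,-10,80),460,315),((-50,-130,80),290,252),((-50,130,80),664,304),((-31,-63,87),382,293)]
def res2(q):
    r=list(res(q)*.4)
    for P,u,v in W: r+=list(proj('wrist0',toW(P,q))[0]-[(u+.5)/1.5-.5,(v+.5)/1.5-.5])
    r+=list(proj('wrist0',toW((16,-85+q[3],77),q))[0]-[347/1.5,347/1.5])
    return np.array(r)
s=least_squares(res2,[613,-57,-1.7,5],loss='soft_l1'); q=s.x; np.save('q.npy',q)
print(q,np.degrees(q[2])); print(np.round(res2(q).reshape(-1,2),1))
for u,v in((402,316),(347,310)):
    w=atz('wrist0',u/1.5,v/1.5,57); c,sn=np.cos(q[2]),np.sin(q[2]); d=w[:2]-q[:2]; print('mark',c*d[0]+sn*d[1],-sn*d[0]+c*d[1])
E
python3 fit2.py
cat >> h.py <<'E'
try:
    q=np.load('q.npy'); YAW=q[2]
    RL=Rn.from_euler('z',YAW).as_matrix()
    def L(x,y,z): return RL@[x,y,z]+[q[0],q[1],0]
    def ori(zt,yt):  # tool z dir and jaw dir in lantern frame -> rpy
        zt=np.array(zt,float)/np.linalg.norm(zt); yt=np.array(yt,float)
        yt-=zt*(yt@zt); yt/=np.linalg.norm(yt)
        M=RL@np.c_[np.cross(yt,zt),yt,zt]; return Rn.from_matrix(M).as_euler('xyz')
except FileNotFoundError: pass
E
python3 - <<'E'
from h import *
import numpy as np
for lean in (30,35,40,45):
  t=np.radians(lean)
  zt=(np.sin(t),0,-np.cos(t))
  for nm,yt in (('x',(1,0,0)),('-x',(-1,0,0)),('y',(0,1,0))):
    o=ori(zt,yt)
    for P in ((16,-102,73),(16,-50,73),(-60,-100,160)):
      print(lean,nm,P,robot.inverse_kinematics(L(*P),o))
for yt in ((1,0,0),(-1,0,0)): print([robot.inverse_kinematics(L(*P),ori((0,0,-1),yt)) for P in ((60,-63,190),(-2,-63,83))])
E
```

```text
[613.3043855  -54.79437176  -1.71521939   4.05897501] -98.27483208244533
[[ 0.1 -0.6]
 [-0.3 -0.4]
 [ 0.1  0.3]
 [ 0.7 -0.2]
 [-0.8 -0.8]
 [-0.8  0.3]
 [ 0.4 -0.9]
 [ 0.6 -0.2]
 [-0.2 -0.6]
 [ 0.   0.2]
 [-0.1 -0.2]
 [ 0.5 -0.2]
 [-1.2  0. ]
 [-3.5 -1.4]
 [ 5.   0. ]
 [ 0.4  1.2]
 [-0.1  2.4]]
mark -7.80522641119218 -44.67355056318946
mark -6.693116971769339 -84.81569025970121
30 x (16, -102, 73) [ 0.02744941  0.46567321  1.76447346 -0.58929519  1.08948612  2.06875626]
30 x (16, -50, 73) [ 0.01237965  0.53481272  1.63788958 -0.57743237  1.13073195  2.02209237]
30 x (-60, -100, 160) [ 0.15931199  0.41057979  1.59495617 -0.51226339  1.33962795  2.04618544]
30 -x (16, -102, 73) [ 0.02744941  0.46567321  1.76447346 -0.58929519  1.08948612 -1.07283639]
30 -x (16, -50, 73) [ 0.01237965  0.53481272  1.63788958 -0.57743237  1.13073195 -1.11950028]
30 -x (-60, -100, 160) [ 0.15931199  0.41057979  1.59495617 -0.51226339  1.33962795 -1.09540721]
30 y (16, -102, 73) [ 0.02744941  0.46567321  1.76447346 -0.58929519  1.08948612  0.49795993]
30 y (16, -50, 73) [ 0.01237965  0.53481272  1.63788958 -
[... 2413 characters left out ...]
, -102, 73) [ 0.16032134  0.59405196  1.7185872  -0.79277513  1.2436518   0.73378782]
45 y (16, -50, 73) [ 0.13518706  0.65366849  1.59344621 -0.78985893  1.27614727  0.6707535 ]
45 y (-60, -100, 160) [ 0.27885636  0.53646236  1.54774946 -0.70441491  1.47635618  0.64723834]
[array([-3.93370544e-01,  2.83660639e-01,  1.57308123e+00, -4.44089210e-16,
        1.28485079e+00,  1.32184885e+00]), array([-2.80929933e-01,  3.91012814e-01,  1.70581610e+00, -4.44089210e-16,
        1.04476374e+00,  1.43428946e+00])]
[array([-0.39337054,  0.28366064,  1.57308123,  0.        ,  1.28485079,
       -1.81974381]), array([-0.28092993,  0.39101281,  1.7058161 ,  0.        ,  1.04476374,
       -1.70730319])]
```

The marks come out at y = -44.7 and -84.8 against the specified -45 and -85, so the pose is good to 1–2 mm. I'll close the fingers and turn the jaws into the lean plane, which keeps the wide body clear of the column. Then I'll enter beside the selector and take a look before pushing.

```bash
python3 - <<'E'
from h import *
t=np.radians(40); z=np.array([np.sin(t),0,-np.cos(t)]); o=ori(z,(-1,0,0))
E=np.array([17,-102,72.]); H=E-120*z
robot.move_gripper(0.0)
robot.move_ptp(L(*H),o)
print('f',robot.current_contact_force())
r=robot.move_linear(L(*(E-25*z)),o,speed=120,f_stop=8)
r2=robot.move_linear(L(*E),o,speed=50,f_stop=6)
print(r,r2,robot.current_tcp_pos(),L(*E),robot.current_contact_force(),robot.current_t())
a=shot('scene','s1.png')['img'][200:310,207:307]; b=shot('side','d1.png')['img'][160:270,230:330]; 
cv2.imwrite('pics/m1.png',cv2.resize(np.hstack([a,b]),None,fx=4,fy=4,interpolation=cv2.INTER_CUBIC))
E
```

```text
f [-0.5128824   0.20821322 -0.31749558]
False False [509.85461408 -57.08339905  71.86633574] [509.91963097 -56.93739097  72.        ] [ 0.23893559 -0.07071826  0.1883645 ] 3.9583
```

View pics/m1.png

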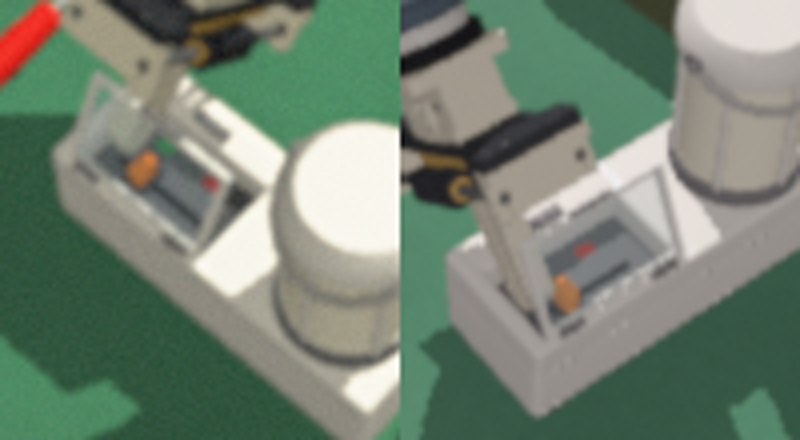

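The fingertips are in the pocket at the green end. They sit beside the orange grip (at (143,168) left, (566,292) right), under the flap and clear of it. Now the push.

```bash
python3 - <<'E'
from h import *
def lp(): return RL.T@(robot.current_tcp_pos()-np.array([q[0],q[1],0]))
r=robot.move_linear(L(17,-68,72),None,speed=35,f_stop=8); print(r,lp(),RL.T@robot.current_contact_force())
r=robot.move_linear(L(17,-48,72),None,speed=15,f_stop=6.5); print(r,lp(),RL.T@robot.current_contact_force(),robot.current_t())
a=shot('scene','s2.png')['img'][200:310,207:307]; b=shot('side','d2.png')['img'][160:270,230:330]; 
cv2.imwrite('pics/m2.png',cv2.resize(np.hstack([a,b]),None,fx=4,fy=4,interpolation=cv2.INTER_CUBIC))
E
```

```text
False [ 17.0317836  -67.71276105  71.92843687] [-0.41424599 -0.85760346 -0.24927738]
True [ 17.11256982 -59.95377418  71.39170855] [0.47970567 0.20626651 0.05413708] 5.9167
```

View pics/m2.png

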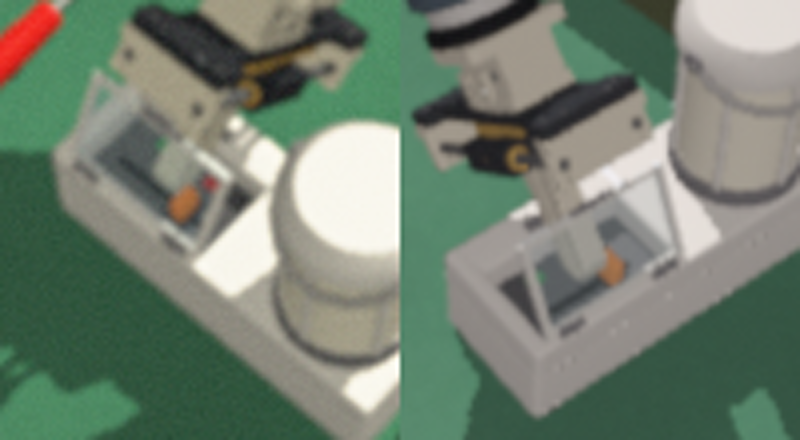

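The selector is next to the red mark (grip at (184,203) left, (612,268) right). The stop came about 2 mm short of the nominal position, so I'll push once more, slowly, to be sure it is the end stop.

```bash
python3 - <<'E'
from h import *
def lp(): return RL.T@(robot.current_tcp_pos()-np.array([q[0],q[1],0]))
r=robot.move_linear(L(17,-52,72),None,speed=10,f_stop=7.5); print(r,lp(),RL.T@robot.current_contact_force(),robot.current_t())
for i in range(3): robot.sleep(.1); print(lp(),RL.T@robot.current_contact_force())
E
```

```text
True [ 17.20579612 -59.99147663  70.55475322] [-0.2010057  -0.22862006 -0.72063023] 6.5333
[ 17.23077858 -60.20584884  70.26288773] [ 0.29754327  0.23204749 -0.21377777]
[ 17.27315608 -60.4143229   70.11955474] [-0.39874622 -0.50198986 -0.15351671]
[ 17.28918296 -60.51633433  70.12975408] [ 0.83449159 -0.08438343 -0.11898783]
```

Both pushes stopped at the same place, -60.0, at 6.5 and 7.5 N, so this is the end stop. I'll back off, retreat along the tool axis and check with the wrist camera from the original height.

```bash
python3 - <<'E'
from h import *
t=np.radians(40); z=np.array([np.sin(t),0,-np.cos(t)]); o=ori(z,(-1,0,0))
E=np.array([17,-66,72.])
robot.move_linear(L(*E),o,speed=40)
robot.move_linear(L(*(E-130*z)),o,speed=150)
# jaws along x, tool vertical, above & in front of lantern
robot.move_ptp(L(-20,-63,260),ori((0,0,-1),(-1,0,0)))
d=shot('wrist','w2.png'); print(robot.current_t(),robot.current_contact_force())
from fit import toW,C
P={'FR':(-50,-130,80),'BR':(50,-130,80),'BL':(50,130,80),'FL':(-50,130,80),'selstop':(16,-45,77),'pk1':(-22,-116,80),'pk2':(-22,-10,80),'catch':(-31,-63,87),'red':(-7,-45,57)}
im=cv2.resize(d['img'],(768,576),interpolation=cv2.INTER_CUBIC)
for k,p in P.items():
    u=proj('w2',L(*p))[0]; uu=tuple(int(x) for x in (u+.5)*1.5); print(k,uu); cv2.drawMarker(im,uu,(255,0,255),0,12,1)
cv2.imwrite('pics/w2m.png',im)
E
```

```text
8.8667 [-0.78498438 -0.33794091 -0.96232629]
FR (417, 162)
BR (274, 162)
BL (293, 478)
FL (411, 478)
selstop (327, 278)
pk1 (377, 182)
pk2 (377, 323)
catch (390, 257)
red (358, 271)
```

View pics/w2m.png

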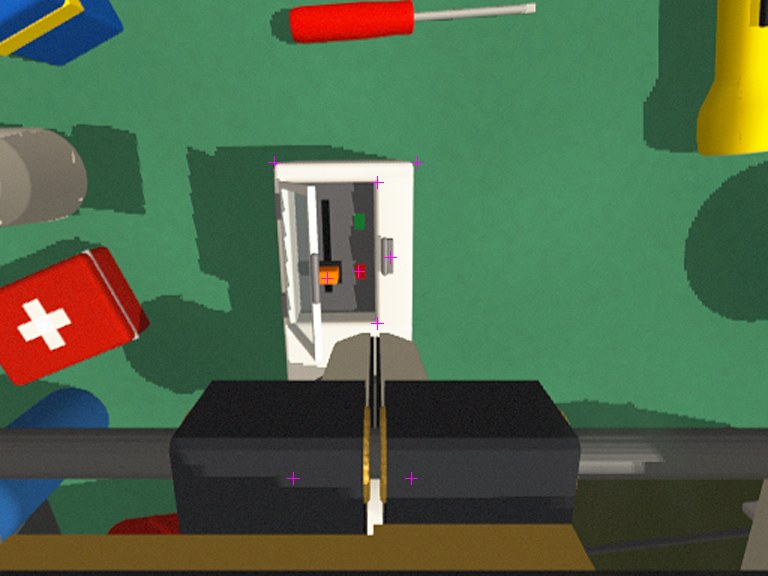

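The projected model still sits on the picture, so the lantern has not moved. The grip at (328,274) lies on the predicted stop position beside the red mark (360,271). Next I'll sweep the flap down from behind with the closed fingers and press at mid-width.

```bash
python3 - <<'E'
from h import *
def lp(): return (RL.T@(robot.current_tcp_pos()-np.array([q[0],q[1],0]))).round(1)
def F(): return (RL.T@robot.current_contact_force()).round(1)
o=ori((0,0,-1),(-1,0,0))
robot.move_linear(L(62,-63,240),o,speed=200)
robot.move_linear(L(62,-63,150),o,speed=150,f_stop=6)
print(lp(),F())
ok=True
for x,z in ((34,137),(20,126),(9,114),(2,99.5),(-2,93)):
    if robot.move_linear(L(x,-63,z),o,speed=60,f_stop=10): ok=False; print('stopped',x,z,lp(),F()); break
    print(lp(),F())
if ok:
    r=robot.move_linear(L(-2,-63,81),o,speed=12,f_stop=33); print('press',r,lp(),F())
    robot.sleep(.2); print(lp(),F(),robot.current_t())
E
```

```text
[ 61.6 -62.3 150.9] [-0.7  0.2 -0. ]
[ 33.9 -63.1 136.9] [ 0.2 -0.1  0. ]
[ 19.7 -63.3 125.6] [ 1.  -0.8  0.2]
[  8.7 -63.4 113.6] [-0.4 -0.8  0.6]
[  1.7 -63.5  99. ] [ 0.8 -0.1  1.4]
[ -2.3 -63.2  92.7] [-0.6 -1.5  1.4]
press False [ -2.3 -62.4  83.2] [-2.6 -5.2 16. ]
[ -2.4 -62.4  83.2] [-2.9 -4.2 16.8] 13.775
```

The tip is at 83 mm with 17 N, so the flap is probably down, but the arm is compliant. I'll press a bit more firmly, capped below 40 N, to be certain of the snap.

```bash
python3 - <<'E'
from h import *
def lp(): return (RL.T@(robot.current_tcp_pos()-np.array([q[0],q[1],0]))).round(1)
def F(): return (RL.T@robot.current_contact_force()).round(1)
for z in (79.5,78.5):
    r=robot.move_linear(L(-2,-63,z),None,speed=8,f_stop=16); print(z,r,lp(),F())
    if F()[2]>29: break
robot.sleep(.2); print(lp(),F())
robot.move_linear(L(-2,-63,130),None,speed=60); robot.move_linear(L(-20,-63,260),None,speed=200)
print(F(),robot.current_t())
d=shot('wrist','w3.png'); shot('scene','s3.png'); shot('side','d3.png')
im=cv2.resize(d['img'][90:282,150:320],(510,576),interpolation=cv2.INTER_CUBIC)
b=cv2.imread('pics/d3.png')[180:276,240:330]; b=cv2.resize(b,(270,288),interpolation=cv2.INTER_CUBIC)
a=cv2.imread('pics/s3.png')[205:301,210:300]; a=cv2.resize(a,(270,288),interpolation=cv2.INTER_CUBIC)
cv2.imwrite('pics/w3m.png',np.hstack([im,np.vstack([a,b])]))
print({k:proj('w3',L(*p))[0] for k,p in dict(FR=(-50,-130,80),BR=(50,-130,80),edge=(-26,-63,84)).items()})
E
```

```text
79.5 False [ -2.4 -62.3  82.6] [-2.7 -6.  23.1]
78.5 False [ -2.3 -62.3  82.2] [-2.7 -8.2 28.2]
[ -2.4 -62.3  82.2] [-2.7 -9.1 27.5]
[-0.2  0.4 -0.8] 16.4
{'FR': array([276.67717754, 107.04786977]), 'BR': array([181.56716341, 107.26556337]), 'edge': array([253.81213413, 170.25290054])}
```

View pics/w3m.png

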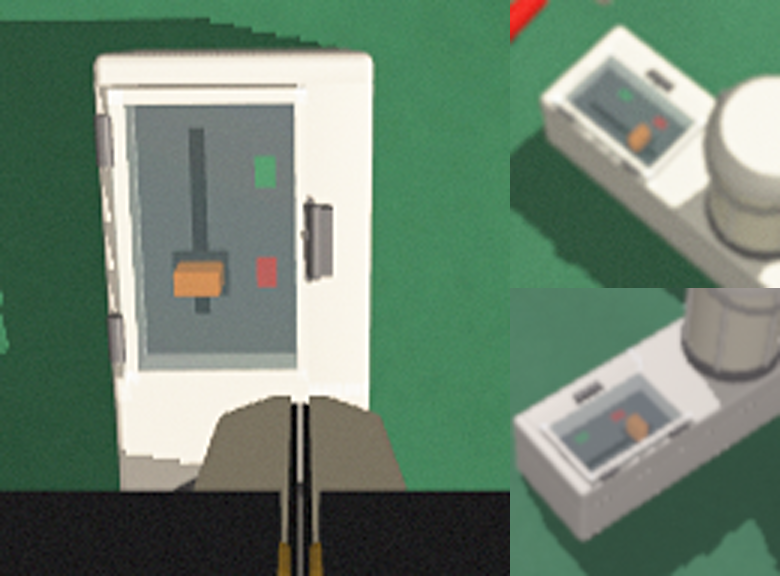

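The flap lies flat with its edge at the catch (crop (318,240)). The shoe centre (v≈273) is level with the red mark (272), and the slot margins at the two ends match, so the selector is at its stop. To rule out a snag a few mm up, I'll touch the flap lightly near the hinge and near the edge and compare heights.

```bash
python3 - <<'E'
from h import *
def lp(): return (RL.T@(robot.current_tcp_pos()-np.array([q[0],q[1],0]))).round(2)
for x in (20,-4):
    robot.move_linear(L(x,-63,96),None,speed=150)
    r=robot.move_linear(L(x,-63,80),None,speed=10,f_stop=4); print(x,r,lp(),robot.current_contact_force().round(1))
    robot.move_linear(L(x,-63,100),None,speed=60)
robot.move_linear(L(-20,-63,260),None,speed=200)
robot.sleep(.5)
d=shot('wrist','w4.png')['img']; a=cv2.imread('pics/w3.png')
print('diff',np.abs(d.astype(int)-a)[90:240,150:300].mean(),robot.current_t(),robot.current_contact_force().round(1))
im=np.hstack([cv2.resize(cv2.imread('pics/w2.png'),(400,300)),cv2.resize(d,(400,300))]); cv2.imwrite('pics/w4m.png',im)
E
```

```text
20 True [ 19.98 -63.03  84.11] [-1.1  1.3  4.7]
-4 True [ -4.03 -63.03  83.8 ] [-0.   0.4  5.1]
diff 2.928237037037037 22.75 [-0.2  0.8  0.8]
```

View pics/w4m.png

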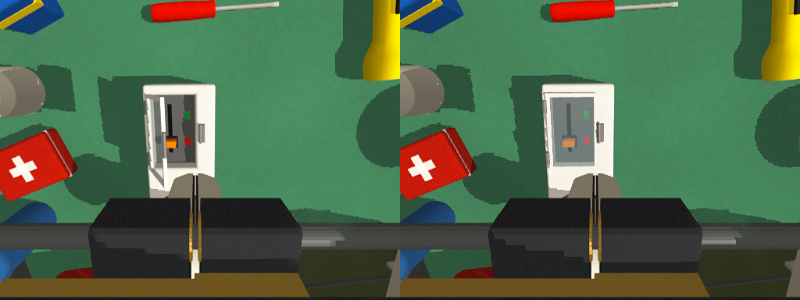

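The flap is flat at 84.1 mm near the hinge and 83.8 mm near the edge; nominal shut is 84. The before and after pictures show the lantern and the other things in the same places, so I'm handing in.

```bash
python3 -c "
from bench import robot
robot.hand_in(); print(robot.current_t())"
```

```text
the job is handed in; nothing more can be done
the job is handed in; nothing more can be done
```

The lantern is ready for transport and the job is handed in, at about 23 s of the 48 s allowed. The hand-in gives no verdict.

- **Selector:** I pushed it to the red-marked end with closed fingers, the tool leaning 40°. Two pushes, at 6.5 and 7.5 N, stopped at the same place. That was about 2 mm short of where I had calculated. The last pictures show the selector centred on the red mark, so I take it as the true stop.
- **Flap:** I swept it down from behind and pressed at mid-width up to about 28 N. I didn't observe the click directly. After I let go it stayed shut. Light touches of about 5 N found it flat, at 84.1 mm near the hinge and 83.8 mm near the edge (84 mm is shut).
- **Lantern and other things:** The pictures before and after pressing the flap show the lantern in place and the things in view undisturbed. The robot ended clear above the lantern, touching nothing.

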